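# Close and lock the guide leaf of a leather stamping jig

## Robot

A 6-joint arm with a two-finger parallel gripper is mounted at the origin on a cart in front of the work surface, level with it; the furniture and walls round the work are solid. World frame = base frame: x ahead of the robot, y to its left, z up, the work surface at z = 0. Lengths are in m, angles in rad, forces in N, time in s.
With the tool pointing down it reaches from about 0.3 to 0.875 m from the base axis. Payload 6.4 kg.
Tool frame: the origin (TCP) lies between the finger pads; the fingertips stand 19 mm ahead of it and the grasp point (between the pads) is the TCP (ctrl.tips_ahead is the z of the fingertips in the tool frame, in m); z points along the fingers, y is the line along which they close (so a half turn about z gives the same grasp; the last joint's range is limited). The gripper opens to 85 mm and grips with 20 to 120 N. Pads are 22 mm wide; open, the fingers measure 114 mm over their backs; the gripper's body (76 mm by 85 mm) begins 54 mm behind the grasp point. The pads swing forward as they close: fully open they stand 13 mm farther back than shut.
Start: joints at [-1.412, 0.181, 1.607, -0, 1.354, -0.206], TCP at [0.205, -0.537, 0.25] pointing down, gripper open.
Joint ranges: [-2.99, 2.99], [-0.89, 2.07], [0.3, 2.58], [-1.14, 4.28], [0, 2.63], [-3.12, 3.12]. Speed limits (rad/s): [2.57, 2.57, 3.01, 3.14, 3.14, 3.14].

## Interface

Orientations are given as a unit quaternion [w, x, y, z].
In Python, from bench import readout, vision, ctrl gives the robot as it stands.
- The arm moves only by the tool play_rows, never from a script. Its arguments are lists of equal length, an entry for each row: "xyz": the shift along the tool's x, y, z in mm, a list of three; "rot": the turn, a rotation vector about the tool's x, y, z in rad, a list of three; "grip": the opening, from 0 (shut) to 1 (fully open). In form: {"xyz": [[x, y, z], ...], "rot": [[rx, ry, rz], ...], "grip": [grip, ...]}. A call has exactly 10 rows; each row is the pose to reach, as a shift and turn from the pose commanded when the call began, along the tool's axes at that moment; what a row does not reach only later rows make up. A row lasts 1/8 s, in which the tool goes at most 62.5 mm and 10.7 degrees, less where a joint would pass 70% of its speed; a pose out of reach is approached as far as the arm can. A call with a gripper value outside its range is refused whole. The fingers move at their own pace and stop on an object; the grip force is fixed at half the most. Time passes only in rows, so rows that repeat a pose let the fingers close, or fill a call up. It gives the time, the measured TCP pose, the force, the opening and the grip force at its end, in the units of the state.
- readout.get_obs(): the state, without advancing time (a new reading comes with each control period).
- vision.camera(name): name is "side" or "top" or "wrist"; returns a dict with "color" (420x560x3 uint8, red, green, blue), "depth" (420x560 float32, m along the optical axis (not along the pixel's ray), 0 where there is no reading), "camera_matrix" (3x3 intrinsics, pixels), "extrinsics" (4x4, takes a point from camera to world coordinates); the wrist camera has in their place "hand_eye" (4x4, takes a point from camera to tool coordinates, whose origin is the TCP and whose axes are the flange's). Camera axes: x right, y down, z forward; pixel columns grow to the right and rows downward; lengths in m; the calibration is good to about 2 mm. A picture is of the moment at which its call begins: read the wrist's pose just before it.
- ctrl.hand_in(): hands the job in; it is judged then, once.
The state is a dict: "time_s": time; "q": joint angles; "dq": joint speeds; "joint_efforts": joint torques, N m; "eef_pos": TCP position; "eef_rot": TCP orientation; "wrist_force": force on the tool from outside, world axes, zero at the start; "torque": the same for the moment, N m; "opening": opening from 0.0 (shut) to 1.0 (fully open); "grasp_force": force on a finger pad.
Only numpy, scipy, OpenCV 4.12 (cv2) and the standard library are available. Lean on these libraries where they do the work, as an engineer would, in place of code of your own. Each camera call takes 0.05 s, during which the arm holds its last target. There are 200 camera calls.

## Task

The leather fob is lying in the nest of the stamping jig. Without gripping anything, hook the open metal guide leaf from beneath its tongue with your fingertips, turn it over its spine and press it fully flat on the nest side, then push the brass keeper by its stud all the way round so that it locks the leaf's edge. Do not fling the leaf, and leave the fob in its nest and the stamps and the spare charm where they stand.

Things in the scene. Friction and masses are not known exactly. Their poses are not given: they have to be found in the camera images.
- jig: leather stamping jig fixed on the worktop; black base 116 x 184 mm, 16 mm high. Origin on the worktop under the middle of the spine. x runs along the spine (away from the robot at yaw 0), y to the side where the leaf lies open (left), z up. The base ends at y = 62 mm; a rest bar at y = 45 to 57 mm carries the open leaf; farther out only the worktop is beneath the leaf, 38 mm below its underside
- spine (a point): middle of the hinge pin, which lies along jig x, 41 mm above the worktop, over the jig's origin
- nest (a point): middle of the top of the wooden nest block on the closed side (at jig x = 0, y = -47 mm), 38 mm above the worktop; the block is 102 mm along x, 66 mm along y, with the fob's pocket in its middle
- guide_leaf (a joint): angle of the leaf about the spine: 0 open and level on the +y side, 1.57 upright, 3.14 closed and level on the nest (stop). It starts at 0 to 0.3. Stiff hinge (0.2 N m): the 0.2 kg leaf stays at any angle where it is left, needs about 3 N at its tongue to be turned and must be pushed all the way down
- tongue (a point): middle of the outer end of the leaf's tongue, 122 mm from the pin, halfway through its 6 mm; turns with the leaf. The leaf is an aluminium plate 112 mm along the spine, reaching 90 mm from the pin, with a 30 mm hole; its tongue, 46 mm wide with black grip pads, is centred at jig x = -28 mm and spans 90 to 122 mm. Level on either side the leaf is 38 to 44 mm above the worktop
- keeper (a joint): angle of the brass keeper (turn-button) about its upright pivot: at 0 its bar points along jig +x (unlocked), growing counter-clockwise from above; at 1.57 it points along jig +y across the closed leaf's edge (locked, stop). It starts at -0.7 to 0.1, turns lightly (0.02 N m) and stays where it is left
- keeper_pivot (a point): the keeper's pivot at the height of its bar's underside, 46.5 mm above the worktop, at jig x = 28 mm, y = -105 mm. The bar is 12 mm wide, 4 mm thick and reaches 40 mm from here, 2.5 mm above the closed leaf; it strikes the leaf if that is not down
- stud (a point): middle of the red head of the upright stud near the end of the keeper's bar, 34 mm from the pivot, 65.5 mm above the worktop. The head is 13 mm across and spans 60.5 to 70.5 mm above the worktop; below it a 9 mm shank reaches down to the bar's top at 50.5 mm
- leather_fob: dark brown leather fob, 20 x 30 x 9 mm, lying loose in the nest pocket 1.5 mm below the nest's top; origin at its underside
- stamp_a: wood-handled leather stamp, 28 mm across and 72 mm tall, standing beside the closed side of the jig; origin at its foot
- stamp_b: small dark leather stamp, 22 mm across and 63 mm tall, standing beside the other; origin at its foot
- next_charm: tan leather charm, 26 x 34 x 11 mm, lying on the worktop on the robot's side of the jig; origin at its underside
There are look-alikes about, which are no part of the job. Leave any green, purple or white look-alike of the leather_fob alone.

How it is judged:
By the outcome, as a careful person would: the job done as asked, in the order asked, and still so for the second after the job is handed in, with the robot touching nothing.
It also fails if it takes over 54 s, if anything falls off the work surface, if the arm or the gripper's body presses on something with over 40 N, if the wrist force passes 120 N, or if a joint passes its speed limit or range.

## Working session

There is one attempt and no reset: what is moved stays moved. The work goes in short steps, Python scripts to look and compute and a tool call to move; the robot and the scene stay as the last step left them, time stands still between calls to the robot, and variables do not carry over. Pictures are saved under pics/ and viewed, at most 10 in all, crops included, and the job is handed in when it is done.

Besides the shell and the picture viewer there is one more tool, called after "Request:" as name(argument=value, ...), one argument or row to a line, values as JSON. play_rows: Moves the arm, as the interface text tells. Its arguments: {"type":"object","properties":{"xyz":{"type":"array","items":{"type":"array","items":{"type":"number"}}},"rot":{"type":"array","items":{"type":"array","items":{"type":"number"}}},"grip":{"type":"array","items":{"type":"number"}}},"required":["xyz","rot","grip"]}

```bash
ls; mkdir -p pics
python3 - <<'E'
from bench import readout, vision, ctrl
import cv2,numpy as np
o=readout.get_obs();print({k:np.round(v,3).tolist() for k,v in o.items()},ctrl.tips_ahead)
ims=[]
for n in("top","side"):
    c=vision.camera(n);np.savez(f"{n}0.npz",**c);print(n,c["camera_matrix"].round(1).tolist(),c["extrinsics"].round(4).tolist())
    cv2.imwrite(f"pics/{n}0.png",c["color"][...,::-1])
E
```

```text
pics
{'time_s': 0.0, 'q': [-1.412, 0.182, 1.608, 0.0, 1.354, -0.206], 'dq': [0.0, 0.0, -0.001, -0.001, -0.0, 0.001], 'joint_efforts': [-0.001, -44.487, -35.134, -0.0, 0.009, 0.0], 'eef_pos': [0.205, -0.537, 0.249], 'eef_rot': [-0.001, 0.983, 0.181, 0.0], 'wrist_force': [0.42, 0.792, -0.001], 'torque': [0.034, -0.024, 0.015], 'grasp_force': 0.0, 'opening': 1.001} 0.019
top [[490.2, 0.0, 283.3], [0.0, 490.2, 202.3], [0.0, 0.0, 1.0]] [[0.0045, -0.981, 0.1939, 0.346], [-1.0, -0.0035, 0.006, 0.0338], [-0.0052, -0.1939, -0.981, 0.8944], [0.0, 0.0, 0.0, 1.0]]
side [[445.0, 0.0, 285.3], [0.0, 445.0, 212.6], [0.0, 0.0, 1.0]] [[-0.8317, -0.2402, 0.5006, 0.0713], [-0.5552, 0.3459, -0.7564, 0.7006], [0.0085, -0.907, -0.421, 0.4302], [0.0, 0.0, 0.0, 1.0]]
```

View pics/top0.png

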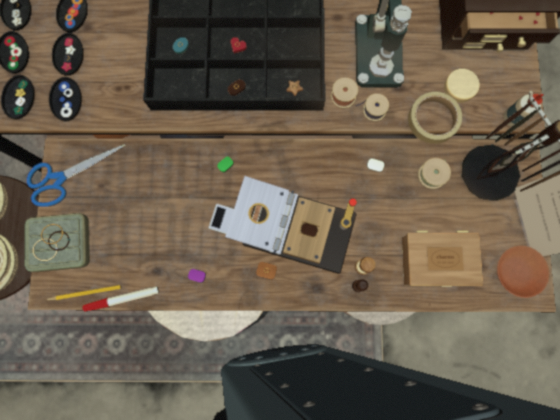

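View pics/side0.png

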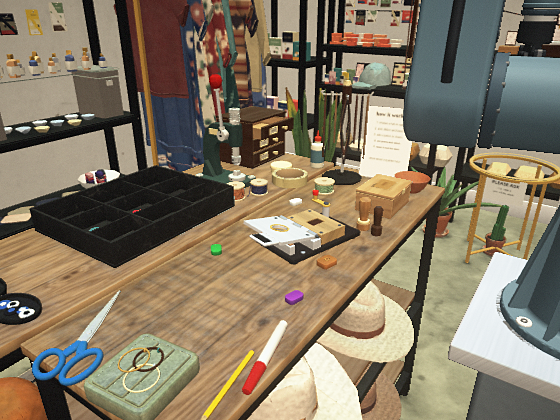

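Top view: the leaf is at about (258,215) with its tongue pad at (218,217), fob (309,230), stud (352,202), stamps (366,265) and (360,286), charm (266,270). Look-alikes of the fob are green (225,164), purple (197,275) and white (375,165); the wanted fob is the dark brown one in the nest at (309,230). Next I'll measure and check a close crop.

```bash
cat > h.py <<'E'
import numpy as np,cv2
def load(n): return dict(np.load(n))
def ray(c,u,v,z):
    E=c["extrinsics"];d=E[:3,:3]@np.linalg.inv(c["camera_matrix"])@np.array([u,v,1.]);return E[:3,3]+d*(z-E[2,3])/d[2]
def cloud(c):
    v,u=np.mgrid[:420,:560];K=c["camera_matrix"];Z=c["depth"]
    P=np.stack([(u-K[0,2])/K[0,0]*Z,(v-K[1,2])/K[1,1]*Z,Z],-1);E=c["extrinsics"];return P@E[:3,:3].T+E[:3,3]
def proj(c,p):
    E=c["extrinsics"];q=E[:3,:3].T@(np.asarray(p)-E[:3,3]);k=c["camera_matrix"]@q;return k[:2]/k[2]
E
python3 - <<'E'
from h import *
c=load("top0.npz");P=cloud(c);h=cv2.cvtColor(c["color"],cv2.COLOR_RGB2HSV)
box=np.zeros((420,560),bool);box[170:280,200:360]=1
z=P[...,2]
def big(m):
    n,l,s,ce=cv2.connectedComponentsWithStats(m.astype(np.uint8));i=1+s[1:,4].argmax();return l==i
leaf=big(box&(h[...,1]<60)&(h[...,2]>120)&(P[...,2]>0.02))
nest=big(box&(h[...,1]>80)&(h[...,0]<25)&(h[...,2]>110)&(np.abs(z-.038)<.008))
red=big(box&((h[...,0]<6)|(h[...,0]>174))&(h[...,1]>150)&(h[...,2]>120))
for n,m in(("leaf",leaf),("nest",nest),("red",red)):
    v,u=np.nonzero(m);r=cv2.minAreaRect(np.c_[u,v].astype(np.float32));q=P[m]
    print(n,m.sum(),r,"\nz",np.percentile(q[:,2],[2,20,50,80,98]).round(4),"xy",np.median(q[:,:2],0).round(4))
    r=cv2.minAreaRect(q[:,:2].astype(np.float32));print(" world rect",np.round(r[0],4),np.round(r[1],4),r[2])
    if n=="leaf":
        A=np.c_[q[:,:2],np.ones(len(q))];co=np.linalg.lstsq(A,q[:,2],rcond=None)[0];print("plane",co, "res",np.std(A@co-q[:,2]))
# base black top at 16mm
b=big(box&(h[...,2]<70)&(np.abs(z-.016)<.006));q=P[b];print("base",b.sum(),cv2.minAreaRect(q[:,:2].astype(np.float32)))
r=np.nonzero(red);print("stud",ray(c,r[1].mean(),r[0].mean(),.0705))
for n,(u,v) in dict(charm=(266,270),sa=(366,265),sb=(360,286)).items(): print(n,ray(c,u,v,dict(charm=.011,sa=.072,sb=.063)[n]).round(3),P[v,u].round(3))
cr=c["color"][165:300,195:385,::-1];cv2.imwrite("pics/crop0.png",cv2.resize(cr,None,fx=4,fy=4,interpolation=cv2.INTER_CUBIC))
E
```

```text
leaf 3604 ((253.13136291503906, 212.08724975585938), (76.19074249267578, 63.93265151977539), 17.650123596191406) 
z [0.0328 0.0452 0.051  0.0572 0.0629] xy [0.4865 0.0799]
 world rect [0.4549 0.0948] [0.1444 0.2037] 83.92133331298828
plane [-0.29204507  0.05368235  0.19159508] res 0.04599834796637249
nest 1879 ((309.0093994140625, 229.71701049804688), (37.774147033691406, 57.691429138183594), 15.945395469665527) 
z [0.0338 0.0358 0.0371 0.0383 0.0401] xy [ 0.4658 -0.0067]
 world rect [ 0.4675 -0.0069] [0.066 0.103] 73.84334564208984
red 45 ((352.5, 201.50003051757812), (6.708203315734863, 6.708203315734863), 26.56505012512207) 
z [-0.0009  0.0681  0.0698  0.0707  0.0728] xy [ 0.5104 -0.0805]
 world rect [ 0.5187 -0.0836] [0.0115 0.0294] 64.80685424804688
base 1227 ((0.46163588762283325, -0.023501910269260406), (0.11288980394601822, 0.1137278601527214), 73.76195526123047)
stud [ 0.51056481 -0.07981861  0.0705    ]
charm [0.397 0.069 0.011] [0.397 0.07  0.008]
sa [ 0.403 -0.1    0.072] [ 0.403 -0.1    0.068]
sb [ 0.368 -0.09   0.063] [ 0.368 -0.09   0.06 ]
```

View pics/crop0.png

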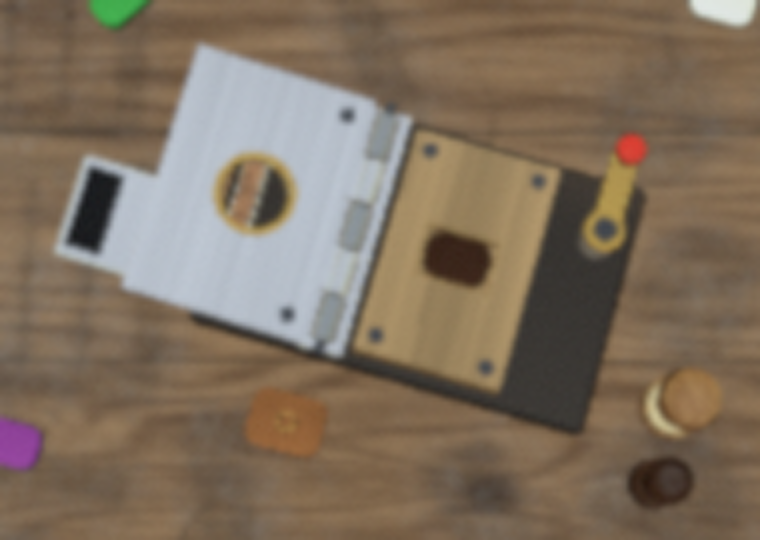

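The crop confirms the dark fob in the pocket (crop 455,258), the leaf open to the left with its tongue pad at (95,210), and the keeper with its red stud at (632,150). The nest rectangle measures 66 x 103 mm, as it should. Next I refine the leaf angle and set up a planner for the jig frame.

```bash
cat >> h.py <<'E'
from scipy.spatial.transform import Rotation as R
YAW=-0.282; O=np.array([.4806,.0382,0.])
J=R.from_euler('z',YAW).as_matrix()
def j2w(p): return O+J@(np.asarray(p)/1000.)
def w2j(p): return (np.asarray(p)-O)@J*1000
def toolR(al):  # al: deg below horizontal, z toward jig -y; tool y = jig x
    a=np.radians(al); y=np.array([1,0,0]);z=np.array([0,-np.cos(a),-np.sin(a)]);return J@np.c_[np.cross(y,z),y,z]
def tcp(al,pt,off): # TCP (world) so that tool point off (mm) sits at jig pt
    return j2w(pt)-toolR(al)@np.asarray(off)/1000.
def rel(targets,cur=None):
    """targets: list of (TCP world, R). prints shift mm / rotvec"""
    from bench import readout
    if cur is None:
        o=readout.get_obs();q=o["eef_rot"];cur=(np.array(o["eef_pos"]),R.from_quat([q[1],q[2],q[3],q[0]]).as_matrix())
    for p,M in targets:
        print(np.round(cur[1].T@(p-cur[0])*1000).astype(int).tolist(),R.from_matrix(cur[1].T@M).as_rotvec().round(3).tolist())
    return cur
E
python3 - <<'E'
from h import *
c=load("top0.npz");P=cloud(c);h=cv2.cvtColor(c["color"],cv2.COLOR_RGB2HSV)
Q=w2j(P.reshape(-1,3));hh=h.reshape(-1,3)
m=(hh[:,1]<60)&(hh[:,2]>120)&(Q[:,2]>36)&(Q[:,2]<80)&(abs(Q[:,0])<60)&(Q[:,1]>15)&(Q[:,1]<130)
q=Q[m];co=np.polyfit(q[:,1],q[:,2],1);g=abs(np.polyval(co,q[:,1])-q[:,2])<4;co=np.polyfit(q[g,1],q[g,2],1);print("leaf slope",co,np.arctan(co[0]),g.sum())
t=q[(q[:,1]>98)];print("tongue x range",np.percentile(t[:,0],[2,98]),"ymax",np.percentile(t[:,1],99),"plate x",np.percentile(q[q[:,1]<85,0],[1,99]))
print("stud",w2j(ray(c,352.3,201.6,.0705)),"charm",w2j([.397,.07,0]),"sa",w2j([.403,-.1,0]),"sb",w2j([.368,-.09,0]))
m=(hh[:,2]<60)&(abs(Q[:,0])<20)&(abs(Q[:,1]+47)<20)&(Q[:,2]>25);print("fob",Q[m].mean(0))
rel([(j2w([-28,190,240]),toolR(90)),(tcp(45,[-28,150,60],[-11,0,19]),toolR(45)),(tcp(45,[-28,180,110],[-11,0,19]),toolR(45))])
E
```

```text
leaf slope [ 0.1765329  43.31350204] 0.17473262937147171 2667
tongue x range [-50.75178325  -6.07718482] ymax 120.09654062621664 plate x [-55.65860951  54.90851453]
stud [  61.47313398 -104.64526003   70.5       ] charm [-89.14708245   7.27995123   0.        ] sa [ -36.0769527  -154.33552243    0.        ] sb [ -72.47725294 -154.47021657    0.        ]
fob [  0.87376014 -45.89232711  35.59689901]
[555, -607, 11] [-0.001, -0.001, -0.924]
[543, -592, 185] [-0.364, -0.729, -0.874]
[561, -616, 135] [-0.364, -0.729, -0.874]
```

Request:
play_rows(
  xyz=[
    [20, -22, 0],
    [60, -66, 0],
    [100, -110, 0],
    [142, -155, 0],
    [184, -201, 0],
    [226, -247, 0],
    [268, -293, 0],
    [310, -339, 0],
    [352, -385, 0],
    [394, -431, 0],
  ],
  rot=[
    [0, 0, -0.05],
    [0, 0, -0.12],
    [0, 0, -0.2],
    [0, 0, -0.28],
    [0, 0, -0.36],
    [0, 0, -0.44],
    [0, 0, -0.52],
    [0, 0, -0.6],
    [0, 0, -0.68],
    [0, 0, -0.76],
  ],
  grip=[0, 0, 0, 0, 0, 0, 0, 0, 0, 0],
)

```text
time_s: 1.35
eef_pos: [0.4198, 0.0081, 0.2504]
eef_rot: [0.0, 0.845, 0.534, 0.0]
wrist_force: [0.7, -0.1, -0.0]
opening: -0.003
grasp_force: 0.0
```

Run:
```python
from h import *
from bench import readout
o=readout.get_obs();print(o["time_s"],np.round(o["q"],2),np.round(o["eef_pos"],3))
rel([(j2w([-28,190,240]),toolR(90)),(tcp(45,[-28,165,90],[-11,0,19]),toolR(45)),(tcp(45,[-28,180,110],[-11,0,19]),toolR(45))])
```

```text
1.35 [-0.27 -0.19  1.97 -0.    1.35  0.18] [0.42  0.008 0.25 ]
[236, -16, 10] [0.001, 0.0, -0.161]
[233, -16, 155] [-0.063, -0.784, -0.153]
[247, -18, 135] [-0.063, -0.784, -0.153]
```

Request:
play_rows(
  xyz=[
    [50, -4, 2],
    [105, -8, 4],
    [160, -11, 6],
    [210, -14, 10],
    [236, -16, 30],
    [240, -16, 60],
    [244, -17, 90],
    [247, -18, 120],
    [247, -18, 135],
    [247, -18, 135],
  ],
  rot=[
    [0, 0, -0.02],
    [-0.01, -0.1, -0.04],
    [-0.02, -0.2, -0.06],
    [-0.03, -0.3, -0.08],
    [-0.04, -0.4, -0.1],
    [-0.05, -0.5, -0.12],
    [-0.055, -0.6, -0.13],
    [-0.06, -0.7, -0.145],
    [-0.063, -0.784, -0.153],
    [-0.063, -0.784, -0.153],
  ],
  grip=[0, 0, 0, 0, 0, 0, 0, 0, 0, 0],
)

```text
time_s: 2.6
eef_pos: [0.508, 0.2365, 0.1118]
eef_rot: [0.229, 0.738, 0.555, -0.309]
wrist_force: [0.3, -0.3, 0.6]
opening: -0.006
grasp_force: 0.0
```

Run:
```python
from h import *
from bench import readout,vision
o=readout.get_obs();print(o["time_s"],np.round(o["q"],2),w2j(o["eef_pos"]).round(1))
c=vision.camera("side");cv2.imwrite("pics/s1.png",cv2.resize(c["color"][140:360,180:460,::-1],None,fx=2.5,fy=2.5))
q=o["eef_rot"];M=R.from_quat([q[1],q[2],q[3],q[0]]).as_matrix();print(proj(c,np.array(o["eef_pos"])+M@[0,0,.019]), proj(c,np.array(o["eef_pos"])+M@[-.011,0,.019]))
rel([(tcp(45,[-28,150,36],[-11,0,19]),toolR(45)),(tcp(45,[-28,106,30],[-11,0,19]),toolR(45)),(tcp(45,[-28,104,36],[-11,0,19]),toolR(45))])
```

```text
2.6 [ 0.49  0.74  1.32 -0.53  1.69  0.88] [-28.9 198.1 111.8]
[224.52958127 232.42820408] [228.33540045 226.72615689]
[32, 0, 70] [-0.003, 0.001, 0.0]
[5, 0, 106] [-0.003, 0.001, 0.0]
[-1, 0, 103] [-0.003, 0.001, 0.0]
```

View pics/s1.png

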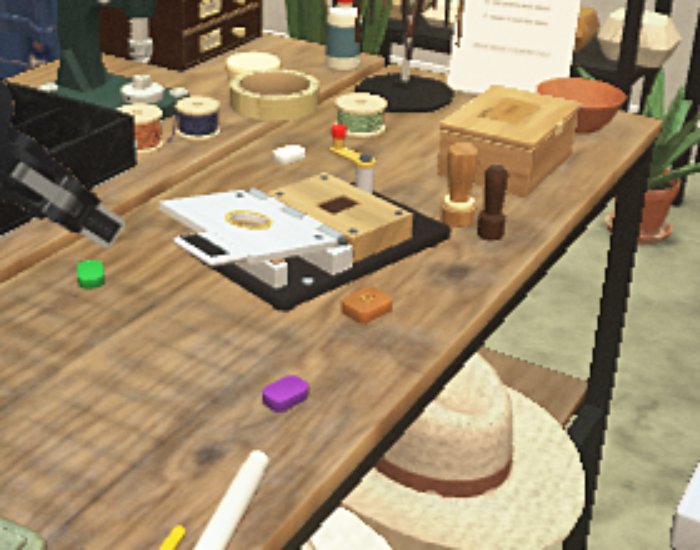

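The side view shows the shut fingertips at crop (108,232), which matches the projected point. The leaf's tongue is at crop (200,245), free underneath. I move the tip under the tongue.

Request:
play_rows(
  xyz=[
    [8, 0, 18],
    [16, 0, 36],
    [24, 0, 53],
    [32, 0, 70],
    [32, 0, 70],
    [24, 0, 80],
    [16, 0, 90],
    [8, 0, 100],
    [-2, 0, 111],
    [-2, 0, 111],
  ],
  rot=[
    [0, 0, 0],
    [0, 0, 0],
    [0, 0, 0],
    [-0.003, 0, 0],
    [-0.003, 0, 0],
    [-0.003, 0, 0],
    [-0.003, 0, 0],
    [-0.003, 0, 0],
    [-0.003, 0, 0],
    [-0.003, 0, 0],
  ],
  grip=[0, 0, 0, 0, 0, 0, 0, 0, 0, 0],
)

```text
time_s: 3.9
eef_pos: [0.4869, 0.1589, 0.0384]
eef_rot: [0.23, 0.739, 0.554, -0.306]
wrist_force: [0.2, -0.4, -0.8]
opening: 0.0
grasp_force: 0.0
```

```bash
cat >> h.py <<'E'
def C(th,al,s=26):
    t,a=np.radians(th),np.radians(al); E=np.array([122*np.cos(t)+3*np.sin(t),41+122*np.sin(t)-3*np.cos(t)])
    d=np.array([np.cos(a),np.sin(a)]) if al>th else np.array([np.cos(t),np.sin(t)])
    return [-28,*(E-s*d)]
def pose(th,s=26):
    al=np.interp(th,[45,180],[45,90]); return tcp(al,C(th,al,s),[-11,0,19]),toolR(al)
E
python3 - <<'E'
from h import *
from bench import readout
o=readout.get_obs();print(o["time_s"],np.round(o["q"],2),w2j(o["eef_pos"]).round(1),np.round(o["wrist_force"],1))
q=o["eef_rot"];M=R.from_quat([q[1],q[2],q[3],q[0]]).as_matrix();print("corner",w2j(o["eef_pos"]+M@[-.011,0,.019]))
rel([pose(t) for t in (10,12,14,16,18,20,22,24,26,28)])
cur=pose(28)
for a in range(28,180,20):
    print(a); ts=[a+2*i for i in range(1,11)]
    rel([pose(t) for t in ts],cur);cur=pose(ts[-1])
E
```

```text
3.9 [ 0.41  0.74  1.5  -0.58  1.48  0.92] [-27.5 117.7  38.4] [ 0.2 -0.4 -0.8]
corner [-27.5502713   96.45285571  32.79838049]
[-2, 0, -10] [-0.0, 0.001, -0.002]
[-5, 0, -12] [-0.0, 0.001, -0.002]
[-9, 0, -15] [-0.0, 0.001, -0.002]
[-12, 0, -17] [-0.0, 0.001, -0.002]
[-16, 0, -19] [-0.0, 0.001, -0.002]
[-20, 0, -21] [-0.0, 0.001, -0.002]
[-24, 0, -23] [-0.0, 0.001, -0.002]
[-28, 0, -24] [-0.0, 0.001, -0.002]
[-31, 0, -26] [-0.0, 0.001, -0.002]
[-35, 0, -27] [-0.0, 0.001, -0.002]
28
[-4, 0, -1] [0.0, 0.0, 0.0]
[-8, 0, -2] [0.0, 0.0, 0.0]
[-12, 0, -3] [0.0, 0.0, 0.0]
[-16, 0, -4] [0.0, 0.0, 0.0]
[-21, 0, -5] [0.0, 0.0, 0.0]
[-25, 0, -5] [0.0, 0.0, 0.0]
[-29, 0, -6] [0.0, 0.0, 0.0]
[-33, 0, -6] [0.0, 0.0, 0.0]
[-37, 0, -6] [-0.0, 0.006, 0.0]
[-41, 0, -6] [0.0, 0.017, -0.0]
48
[-4, 0, 0] [-0.0, 0.012, 0.0]
[-7, 0, 0] [-0.0, 0.023, 0.0]
[-11, 0, 0] [-0.0, 0.035, 0.0]
[-14, 0, 0] [0.0, 0.047, 0.0]
[-18, 0, 1] [-0.0, 0.058, 0.0]
[-21, 0, 1] [0.0, 0.07, 0.0]
[-25, 0, 2] [0.0, 0.081, 0.0]
[-28, 0, 3] [-0.0, 0.093, -0.0]
[-32, 0, 4] [-0.0, 0.105, 0.0]
[-35, 0, 5] [0.0, 0.116, 0.0]
68
[-3, 0, 1
[... 1171 characters left out ...]
, 0.093, -0.0]
[-16, 0, 26] [-0.0, 0.105, -0.0]
[-17, 0, 29] [0.0, 0.116, 0.0]
148
[-1, 0, 3] [0.0, 0.012, -0.0]
[-3, 0, 6] [-0.0, 0.023, 0.0]
[-4, 0, 9] [0.0, 0.035, -0.0]
[-5, 0, 12] [-0.0, 0.047, -0.0]
[-6, 0, 15] [-0.0, 0.058, 0.0]
[-7, 0, 18] [0.0, 0.07, -0.0]
[-8, 0, 22] [0.0, 0.081, -0.0]
[-9, 0, 25] [0.0, 0.093, -0.0]
[-9, 0, 28] [0.0, 0.105, -0.0]
[-10, 0, 31] [0.0, 0.116, -0.0]
168
[-1, 0, 3] [-0.0, 0.012, -0.0]
[-1, 0, 6] [-0.0, 0.023, -0.0]
[-2, 0, 10] [-0.0, 0.035, 0.0]
[-2, 0, 13] [-0.0, 0.047, -0.0]
[-3, 0, 16] [-0.0, 0.058, 0.0]
[-3, 0, 19] [-0.0, 0.07, 0.0]
[-2, 0, 23] [-0.0, 0.07, 0.0]
[-2, 0, 26] [-0.0, 0.07, 0.0]
[-2, 0, 29] [-0.0, 0.07, 0.0]
[-1, 0, 33] [-0.0, 0.07, 0.0]
```

Request:
play_rows(
  xyz=[
    [-2, 0, -6],
    [-5, 0, -10],
    [-8, 0, -14],
    [-12, 0, -17],
    [-16, 0, -19],
    [-20, 0, -21],
    [-24, 0, -23],
    [-28, 0, -24],
    [-31, 0, -26],
    [-35, 0, -27],
  ],
  rot=[
    [0, 0, 0],
    [0, 0, 0],
    [0, 0, 0],
    [0, 0, 0],
    [0, 0, 0],
    [0, 0, 0],
    [0, 0, 0],
    [0, 0, 0],
    [0, 0, 0],
    [0, 0, 0],
  ],
  grip=[0, 0, 0, 0, 0, 0, 0, 0, 0, 0],
)

```text
time_s: 5.15
eef_pos: [0.4858, 0.1545, 0.0824]
eef_rot: [0.231, 0.739, 0.554, -0.305]
wrist_force: [1.4, 4.7, -1.7]
opening: -0.002
grasp_force: 1.8
```

Run:
```python
from h import *
from bench import readout,vision
o=readout.get_obs();print(o["time_s"],np.round(o["q"],2),w2j(o["eef_pos"]).round(1),(J.T@o["wrist_force"]).round(1))
c=vision.camera("side");cv2.imwrite("pics/s2.png",cv2.resize(c["color"][140:360,180:460,::-1],None,fx=2.5,fy=2.5))
rel([pose(28)])
```

```text
5.15 [ 0.4   0.66  1.52 -0.58  1.53  0.88] [-27.4 113.2  82.4] [ 0.1  4.9 -1.7]
[-1, -1, 1] [0.001, -0.0, -0.002]
```

View pics/s2.png

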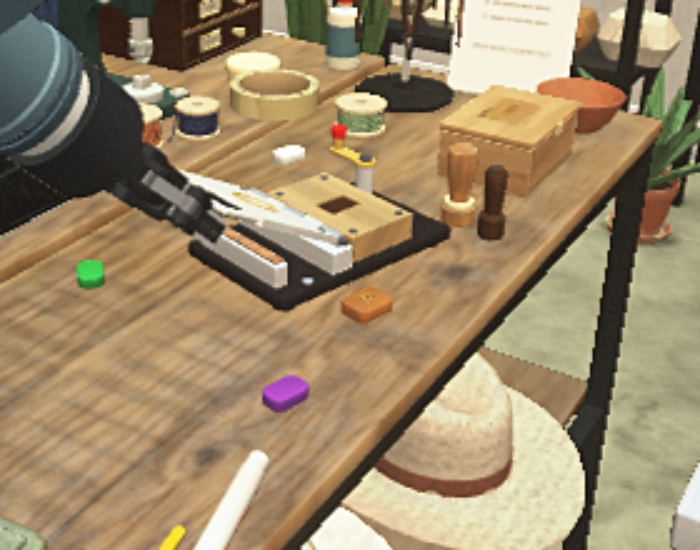

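The leaf is rising on the fingertips: tongue edge at crop (190,175), finger under it at (200,215). I carry on along the arc.

Request:
play_rows(
  xyz=[
    [-5, 0, 0],
    [-9, 0, -1],
    [-13, 0, -2],
    [-17, 0, -3],
    [-22, 0, -4],
    [-26, 0, -4],
    [-30, 0, -5],
    [-34, 0, -5],
    [-38, 0, -5],
    [-42, 0, -5],
  ],
  rot=[
    [0, 0, 0],
    [0, 0, 0],
    [0, 0, 0],
    [0, 0, 0],
    [0, 0, 0],
    [0, 0, 0],
    [0, 0, 0],
    [0, 0, 0],
    [0, 0.006, 0],
    [0, 0.017, 0],
  ],
  grip=[0, 0, 0, 0, 0, 0, 0, 0, 0, 0],
)

```text
time_s: 6.45
eef_pos: [0.4782, 0.1295, 0.1155]
eef_rot: [0.226, 0.742, 0.557, -0.299]
wrist_force: [0.7, 2.1, -1.9]
opening: -0.001
grasp_force: 1.5
```

Request:
play_rows(
  xyz=[
    [-4, 0, 0],
    [-7, 0, 0],
    [-11, 0, 0],
    [-14, 0, 0],
    [-18, 0, 1],
    [-21, 0, 1],
    [-25, 0, 2],
    [-28, 0, 3],
    [-32, 0, 4],
    [-35, 0, 5],
  ],
  rot=[
    [0, 0.012, 0],
    [0, 0.023, 0],
    [0, 0.035, 0],
    [0, 0.047, 0],
    [0, 0.058, 0],
    [0, 0.07, 0],
    [0, 0.081, 0],
    [0, 0.093, 0],
    [0, 0.105, 0],
    [0, 0.116, 0],
  ],
  grip=[0, 0, 0, 0, 0, 0, 0, 0, 0, 0],
)

```text
time_s: 7.7
eef_pos: [0.4702, 0.1017, 0.1363]
eef_rot: [0.193, 0.758, 0.569, -0.256]
wrist_force: [-0.1, 2.3, -0.3]
opening: -0.002
grasp_force: 1.3
```

Run:
```python
from h import *
from bench import readout,vision
o=readout.get_obs();print(o["time_s"],np.round(o["q"],2),w2j(o["eef_pos"]).round(1),(J.T@o["wrist_force"]).round(1))
rel([pose(t) for t in (68,70,88)])
```

```text
7.7 [ 0.29  0.42  1.69 -0.54  1.44  0.76] [-27.7  58.1 136.3] [-0.7  2.2 -0.3]
[0, 0, -1] [0.001, 0.0, -0.002]
[-3, 0, -1] [0.001, 0.012, -0.002]
[-33, 0, 11] [0.001, 0.117, -0.002]
```

Tracking within 1 mm with about 2 N of contact.

Request:
play_rows(
  xyz=[
    [-3, 0, 1],
    [-7, 0, 2],
    [-10, 0, 2],
    [-14, 0, 4],
    [-17, 0, 5],
    [-20, 0, 6],
    [-24, 0, 7],
    [-27, 0, 9],
    [-30, 0, 10],
    [-33, 0, 12],
  ],
  rot=[
    [0, 0.012, 0],
    [0, 0.023, 0],
    [0, 0.035, 0],
    [0, 0.047, 0],
    [0, 0.058, 0],
    [0, 0.07, 0],
    [0, 0.081, 0],
    [0, 0.093, 0],
    [0, 0.105, 0],
    [0, 0.116, 0],
  ],
  grip=[0, 0, 0, 0, 0, 0, 0, 0, 0, 0],
)

```text
time_s: 8.95
eef_pos: [0.4608, 0.0696, 0.1466]
eef_rot: [0.16, 0.771, 0.579, -0.211]
wrist_force: [-0.0, 1.8, -0.6]
opening: -0.0
grasp_force: 1.1
```

Request:
play_rows(
  xyz=[
    [-3, 0, 1],
    [-6, 0, 3],
    [-9, 0, 5],
    [-12, 0, 6],
    [-15, 0, 8],
    [-18, 0, 10],
    [-21, 0, 12],
    [-24, 0, 14],
    [-26, 0, 17],
    [-29, 0, 19],
  ],
  rot=[
    [0, 0.012, 0],
    [0, 0.023, 0],
    [0, 0.035, 0],
    [0, 0.047, 0],
    [0, 0.058, 0],
    [0, 0.07, 0],
    [0, 0.081, 0],
    [0, 0.093, 0],
    [0, 0.105, 0],
    [0, 0.116, 0],
  ],
  grip=[0, 0, 0, 0, 0, 0, 0, 0, 0, 0],
)

```text
time_s: 10.2
eef_pos: [0.4513, 0.0363, 0.145]
eef_rot: [0.126, 0.782, 0.587, -0.166]
wrist_force: [1.4, 1.2, -1.6]
opening: 0.0
grasp_force: 0.8
```

Run:
```python
from h import *
from bench import readout,vision
o=readout.get_obs();print(o["time_s"],np.round(o["q"],2),w2j(o["eef_pos"]).round(1),(J.T@o["wrist_force"]).round(1))
rel([pose(t) for t in (108,128)])
c=vision.camera("side");cv2.imwrite("pics/s3.png",cv2.resize(c["color"][120:340,180:460,::-1],None,fx=2.5,fy=2.5))
```

```text
10.2 [ 0.07  0.2   1.88 -0.42  1.25  0.53] [-27.6 -10.  145. ] [ 1.   1.6 -1.6]
[0, 0, -1] [0.002, 0.001, -0.001]
[-23, 0, 23] [0.002, 0.117, -0.001]
```

View pics/s3.png

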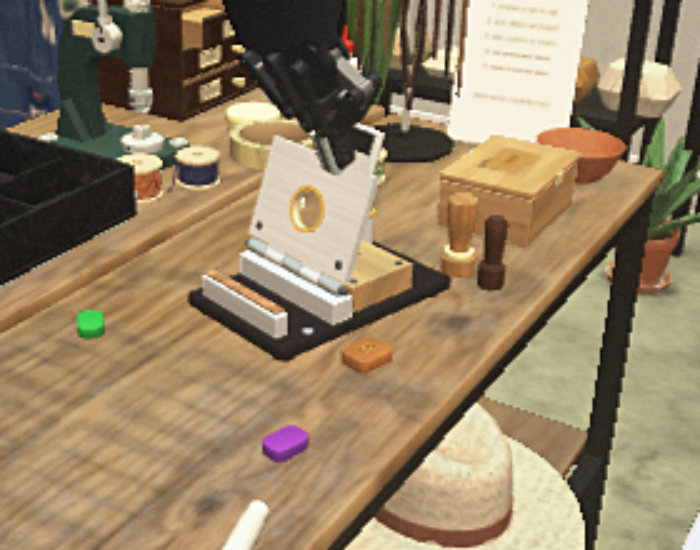

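The leaf is past upright, with its hole at crop (307,207) and the fingertip pressing its outer face near (340,165) as planned. I continue down.

Request:
play_rows(
  xyz=[
    [-3, 0, 2],
    [-5, 0, 4],
    [-8, 0, 7],
    [-11, 0, 9],
    [-13, 0, 11],
    [-15, 0, 14],
    [-17, 0, 16],
    [-20, 0, 19],
    [-22, 0, 22],
    [-24, 0, 24],
  ],
  rot=[
    [0, 0.012, 0],
    [0, 0.023, 0],
    [0, 0.035, 0],
    [0, 0.047, 0],
    [0, 0.058, 0],
    [0, 0.07, 0],
    [0, 0.081, 0],
    [0, 0.093, 0],
    [0, 0.105, 0],
    [0, 0.116, 0],
  ],
  grip=[0, 0, 0, 0, 0, 0, 0, 0, 0, 0],
)

```text
time_s: 11.5
eef_pos: [0.4423, 0.0059, 0.1328]
eef_rot: [0.091, 0.791, 0.593, -0.121]
wrist_force: [0.7, 1.1, 0.3]
opening: -0.0
grasp_force: 0.7
```

Request:
play_rows(
  xyz=[
    [-2, 0, 3],
    [-4, 0, 5],
    [-6, 0, 8],
    [-8, 0, 11],
    [-10, 0, 14],
    [-12, 0, 17],
    [-13, 0, 20],
    [-15, 0, 23],
    [-16, 0, 26],
    [-17, 0, 29],
  ],
  rot=[
    [0, 0.012, 0],
    [0, 0.023, 0],
    [0, 0.035, 0],
    [0, 0.047, 0],
    [0, 0.058, 0],
    [0, 0.07, 0],
    [0, 0.081, 0],
    [0, 0.093, 0],
    [0, 0.105, 0],
    [0, 0.116, 0],
  ],
  grip=[0, 0, 0, 0, 0, 0, 0, 0, 0, 0],
)

```text
time_s: 12.75
eef_pos: [0.4355, -0.0182, 0.1103]
eef_rot: [0.057, 0.796, 0.598, -0.075]
wrist_force: [-0.1, -0.0, 1.0]
opening: 0.001
grasp_force: 0.6
```

Request:
play_rows(
  xyz=[
    [-1, 0, 3],
    [-3, 0, 6],
    [-4, 0, 9],
    [-5, 0, 12],
    [-6, 0, 15],
    [-7, 0, 18],
    [-8, 0, 22],
    [-9, 0, 25],
    [-9, 0, 28],
    [-10, 0, 31],
  ],
  rot=[
    [0, 0.012, 0],
    [0, 0.023, 0],
    [0, 0.035, 0],
    [0, 0.047, 0],
    [0, 0.058, 0],
    [0, 0.07, 0],
    [0, 0.081, 0],
    [0, 0.093, 0],
    [0, 0.105, 0],
    [0, 0.116, 0],
  ],
  grip=[0, 0, 0, 0, 0, 0, 0, 0, 0, 0],
)

```text
time_s: 14.0
eef_pos: [0.4311, -0.0329, 0.0816]
eef_rot: [0.022, 0.799, 0.6, -0.028]
wrist_force: [0.5, 1.3, 0.7]
opening: -0.0
grasp_force: 0.5
```

Run:
```python
from h import *
from bench import readout
o=readout.get_obs();print(o["time_s"],np.round(o["q"],2),w2j(o["eef_pos"]).round(1),(J.T@o["wrist_force"]).round(1))
rel([pose(t) for t in (168,170,172,174,176,178,180)]);p,M=pose(180);rel([(p-[0,0,.003],M),(p-[0,0,.006],M)])
```

```text
14.0 [-0.3   0.12  2.07 -0.09  0.95  0.03] [-27.7 -82.1  81.6] [0.2 1.4 0.7]
[1, 0, -1] [0.002, 0.002, -0.001]
[0, 0, 3] [0.002, 0.014, -0.001]
[0, 0, 6] [0.002, 0.025, -0.001]
[-1, 0, 9] [0.002, 0.037, -0.001]
[-1, 0, 12] [0.002, 0.049, -0.001]
[-1, 0, 16] [0.002, 0.06, -0.001]
[-2, 0, 19] [0.002, 0.072, -0.001]
[-1, 0, 22] [0.002, 0.072, -0.001]
[-1, 0, 25] [0.002, 0.072, -0.001]
```

Request:
play_rows(
  xyz=[
    [0, 0, 3],
    [0, 0, 6],
    [-1, 0, 9],
    [-1, 0, 12],
    [-1, 0, 15],
    [-2, 0, 18],
    [-2, 0, 20],
    [-2, 0, 22],
    [-2, 0, 22],
    [-2, 0, 22],
  ],
  rot=[
    [0, 0.014, 0],
    [0, 0.025, 0],
    [0, 0.037, 0],
    [0, 0.049, 0],
    [0, 0.06, 0],
    [0, 0.072, 0],
    [0, 0.072, 0],
    [0, 0.072, 0],
    [0, 0.072, 0],
    [0, 0.072, 0],
  ],
  grip=[0, 0, 0, 0, 0, 0, 0, 0, 0, 0],
)

```text
time_s: 15.25
eef_pos: [0.4306, -0.0363, 0.0624]
eef_rot: [0.001, 0.799, 0.601, 0.0]
wrist_force: [-12.4, 3.6, 35.1]
opening: -0.002
grasp_force: 17.6
```

Run:
```python
from h import *
from bench import readout
o=readout.get_obs();print(o["time_s"],np.round(o["q"],2),w2j(o["eef_pos"]).round(1),(J.T@o["wrist_force"]).round(1))
```

```text
15.25 [-0.36  0.14  2.09 -0.    0.9  -0.08] [-27.3 -85.5  62.4] [-12.9   0.   35.1]
```

The press ended with the tip at z = 43.4 mm (leaf top 44) and 35 N, so the leaf is on its stop. Now I back off and plan the keeper push.

```bash
cat >> h.py <<'E'
def kp(phi,back=17.5,tipz=55,rad=34):
    f=np.radians(phi);t=np.array([-np.sin(f),np.cos(f)]);s=np.array([28+rad*np.cos(f),-105+rad*np.sin(f)])-back*t
    M=R.from_euler('z',phi,degrees=True).as_matrix();return j2w([*s,tipz+19]),J@M@J.T@toolR(90)
E
python3 - <<'E'
from h import *
p,M=toolR(90),None
rel([(j2w([-27,-85,112]),toolR(90)),(j2w([62,-140,112]),toolR(90)),kp(0,32)])
E
```

```text
[0, 0, -50] [0.001, 0.001, -0.0]
[-55, 89, -49] [0.001, 0.001, -0.0]
[-52, 89, -11] [0.001, 0.001, -0.0]
```

Request:
play_rows(
  xyz=[
    [0, 0, -12],
    [0, 0, -30],
    [0, 0, -50],
    [-15, 25, -53],
    [-35, 55, -53],
    [-52, 80, -53],
    [-54, 89, -53],
    [-54, 89, -35],
    [-54, 89, -14],
    [-54, 89, -14],
  ],
  rot=[
    [0, 0, 0],
    [0, 0, 0],
    [0, 0, 0],
    [0, 0, 0],
    [0, 0, 0],
    [0, 0, 0],
    [0, 0, 0],
    [0, 0, 0],
    [0, 0, 0],
    [0, 0, 0],
  ],
  grip=[0, 0, 0, 0, 0, 0, 0, 0, 0, 0],
)

```text
time_s: 16.5
eef_pos: [0.4987, -0.1116, 0.0725]
eef_rot: [-0.001, 0.8, 0.601, -0.001]
wrist_force: [-0.7, 0.7, 0.3]
opening: 0.002
grasp_force: 0.0
```

Run:
```python
from h import *
from bench import readout,vision
o=readout.get_obs();print(o["time_s"],np.round(o["q"],2),w2j(o["eef_pos"]).round(1),(J.T@o["wrist_force"]).round(1))
c=vision.camera("top");cv2.imwrite("pics/t4.png",cv2.resize(c["color"][150:310,200:410,::-1],None,fx=3.5,fy=3.5))
P=cloud(c);Q=w2j(P.reshape(-1,3))
m=(abs(Q[:,0])<50)&(Q[:,1]<-15)&(Q[:,1]>-85)&(np.hypot(Q[:,0],Q[:,1]+47)>20)&(Q[:,2]<60)&(Q[:,2]>30);print("leaf",np.polyfit(Q[m,1],Q[m,2],1),np.median(Q[m,2]),m.sum())
m=(abs(Q[:,0]+28)<18)&(Q[:,1]<-95)&(Q[:,1]>-118)&(Q[:,2]>30);print("tongue z",np.median(Q[m,2]))
h=cv2.cvtColor(c["color"],cv2.COLOR_RGB2HSV).reshape(-1,3);m=((h[:,0]<6)|(h[:,0]>174))&(h[:,1]>150)&(h[:,2]>120)&(abs(Q[:,1]+90)<40)&(abs(Q[:,0]-50)<40)&(Q[:,2]>55);print("stud",Q[m].mean(0),m.sum())
rel([kp(0,20),kp(0)]);rel([kp(a) for a in range(5,51,5)],kp(0));rel([kp(a) for a in range(55,101,5)],kp(50))
```

```text
16.5 [-0.45  0.28  1.89 -0.    0.97 -0.17] [  59.1 -138.9   72.5] [-0.9  0.5  0.3]
leaf [-6.33927256e-04  4.30699729e+01] 43.04117194314256 1496
tongue z 494.24936547536214
stud [nan nan nan] 0
[14, 2, 0] [-0.001, 0.0, -0.0]
[17, 2, 0] [-0.001, 0.0, -0.0]
[3, 1, 0] [-0.0, 0.0, -0.087]
[6, 3, 0] [-0.0, 0.0, -0.175]
[9, 3, 0] [-0.0, 0.0, -0.262]
[13, 4, 0] [-0.0, 0.0, -0.349]
[16, 4, 0] [-0.0, 0.0, -0.436]
[19, 4, 0] [-0.0, -0.0, -0.524]
[23, 4, 0] [-0.0, -0.0, -0.611]
[26, 3, 0] [-0.0, -0.0, -0.698]
[29, 2, 0] [-0.0, -0.0, -0.785]
[32, 1, 0] [-0.0, 0.0, -0.873]
[3, 1, 0] [-0.0, 0.0, -0.087]
[6, 3, 0] [-0.0, -0.0, -0.175]
[9, 3, 0] [-0.0, 0.0, -0.262]
[13, 4, 0] [-0.0, -0.0, -0.349]
[16, 4, 0] [-0.0, 0.0, -0.436]
[19, 4, 0] [-0.0, 0.0, -0.524]
[23, 4, 0] [-0.0, 0.0, -0.611]
[26, 3, 0] [-0.0, -0.0, -0.698]
[29, 2, 0] [-0.0, 0.0, -0.785]
[32, 1, 0] [-0.0, -0.0, -0.873]<stdin>:8: RuntimeWarning: Mean of empty slice.
  ret = um.true_divide(
```

View pics/t4.png

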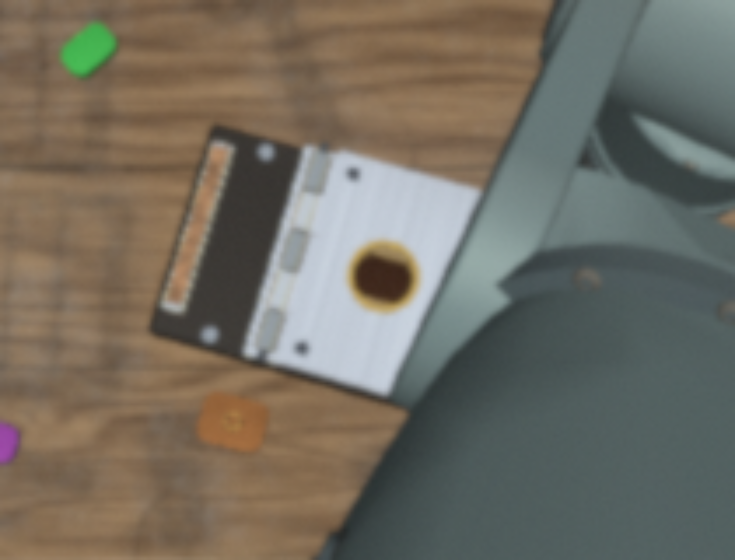

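The leaf lies flat: slope 0, z about 43 mm, with the fob seen in the hole at crop (383,277) and the charm unmoved. I start pushing the stud.

Request:
play_rows(
  xyz=[
    [5, 1, -1],
    [10, 2, -1],
    [14, 2, -1],
    [17, 2, -1],
    [20, 3, -1],
    [23, 5, -1],
    [26, 5, -1],
    [30, 6, -1],
    [33, 6, -1],
    [36, 6, -1],
  ],
  rot=[
    [0, 0, 0],
    [0, 0, 0],
    [0, 0, 0],
    [0, 0, 0],
    [0, 0, -0.087],
    [0, 0, -0.175],
    [0, 0, -0.262],
    [0, 0, -0.349],
    [0, 0, -0.436],
    [0, 0, -0.524],
  ],
  grip=[0, 0, 0, 0, 0, 0, 0, 0, 0, 0],
)

```text
time_s: 17.8
eef_pos: [0.5168, -0.0802, 0.0754]
eef_rot: [0.001, 0.616, 0.788, 0.0]
wrist_force: [-0.9, -0.5, -0.9]
opening: 0.006
grasp_force: 0.4
```

Run:
```python
from h import *
from bench import readout,vision
o=readout.get_obs();print(o["time_s"],np.round(o["q"],2),w2j(o["eef_pos"]).round(1),(J.T@o["wrist_force"]).round(1))
c=vision.camera("side");cv2.imwrite("pics/s5.png",cv2.resize(c["color"][150:270,240:400,::-1],None,fx=4.5,fy=4.5,interpolation=cv2.INTER_CUBIC))
print(proj(c,j2w([28+34*np.cos(.52),-105+34*np.sin(.52),65.5])))
rel([kp(a) for a in range(30,80,5)])
```

```text
17.8 [-0.38  0.3   1.86 -0.    0.98 -0.62] [  67.7 -103.6   75.4] [-0.7 -0.8 -0.9]
[310.84858037 194.42747282]
[1, -1, 1] [0.002, 0.002, 0.006]
[4, 0, 1] [0.002, 0.002, -0.081]
[7, 1, 1] [0.002, 0.002, -0.168]
[10, 2, 1] [0.002, 0.002, -0.256]
[14, 3, 1] [0.002, 0.002, -0.343]
[17, 3, 1] [0.001, 0.002, -0.43]
[20, 3, 1] [0.001, 0.002, -0.517]
[24, 3, 1] [0.001, 0.002, -0.605]
[27, 2, 1] [0.001, 0.003, -0.692]
[30, 1, 1] [0.001, 0.003, -0.779]
```

View pics/s5.png

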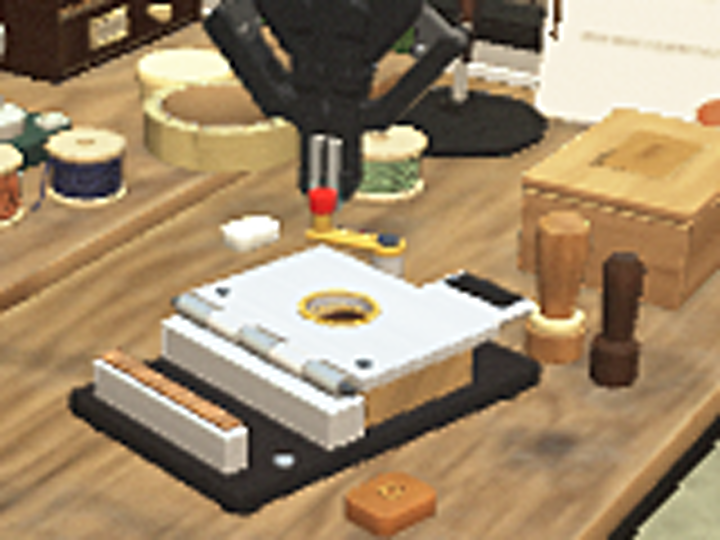

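The finger is behind the red head at crop (322,201), which is full pixel (311.6,194.7). The 30° prediction was (310.8,194.4), so the keeper is following.

Request:
play_rows(
  xyz=[
    [4, 0, 1],
    [7, 1, 1],
    [10, 2, 1],
    [14, 3, 1],
    [17, 3, 1],
    [20, 3, 1],
    [24, 3, 1],
    [27, 2, 1],
    [30, 1, 1],
    [32, 0, 1],
  ],
  rot=[
    [0, 0, -0.081],
    [0, 0, -0.168],
    [0, 0, -0.256],
    [0, 0, -0.343],
    [0, 0, -0.43],
    [0, 0, -0.517],
    [0, 0, -0.605],
    [0, 0, -0.692],
    [0, 0, -0.779],
    [0, 0, -0.849],
  ],
  grip=[0, 0, 0, 0, 0, 0, 0, 0, 0, 0],
)

```text
time_s: 19.1
eef_pos: [0.509, -0.0489, 0.0744]
eef_rot: [0.001, 0.237, 0.971, -0.0]
wrist_force: [1.3, -0.2, 0.1]
opening: -0.0
grasp_force: 0.4
```

Run:
```python
from h import *
from bench import readout,vision
o=readout.get_obs();print(o["time_s"],np.round(o["q"],2),w2j(o["eef_pos"]).round(1),(J.T@o["wrist_force"]).round(1))
rel([kp(a) for a in (80,82.5,85,87.5,90,92.5,95,97)])
```

```text
19.1 [-0.33  0.28  1.89 -0.    0.97 -1.42] [ 51.6 -75.8  74.4] [1.3 0.2 0.1]
[1, 1, 0] [-0.0, 0.003, -0.023]
[2, 2, 0] [-0.0, 0.003, -0.066]
[4, 2, 0] [-0.0, 0.003, -0.11]
[5, 3, 0] [-0.0, 0.003, -0.154]
[7, 4, 0] [-0.0, 0.003, -0.197]
[8, 4, 0] [-0.0, 0.003, -0.241]
[10, 4, 0] [-0.0, 0.003, -0.285]
[11, 5, 0] [-0.0, 0.002, -0.319]
```

Request:
play_rows(
  xyz=[
    [1, 1, 0],
    [2, 2, 0],
    [4, 2, 0],
    [5, 3, 0],
    [7, 4, 0],
    [8, 4, 0],
    [9, 4, 0],
    [10, 4, 0],
    [10, 4, 0],
    [10, 4, 0],
  ],
  rot=[
    [0, 0, -0.023],
    [0, 0, -0.066],
    [0, 0, -0.11],
    [0, 0, -0.154],
    [0, 0, -0.197],
    [0, 0, -0.2],
    [0, 0, -0.2],
    [0, 0, -0.2],
    [0, 0, -0.2],
    [0, 0, -0.2],
  ],
  grip=[0, 0, 0, 0, 0, 0, 0, 0, 0, 0],
)

```text
time_s: 20.35
eef_pos: [0.503, -0.0416, 0.0745]
eef_rot: [0.002, 0.14, 0.99, -0.001]
wrist_force: [5.0, -2.3, -3.7]
opening: -0.0
grasp_force: 2.8
```

Run:
```python
from h import *
from bench import readout,vision
o=readout.get_obs();print(o["time_s"],np.round(o["q"],2),w2j(o["eef_pos"]).round(1),(J.T@o["wrist_force"]).round(1))
c=vision.camera("side");h=cv2.cvtColor(c["color"],cv2.COLOR_RGB2HSV);m=((h[...,0]<6)|(h[...,0]>174))&(h[...,1]>150)&(h[...,2]>120);m[:170]=0;m[240:]=0;m[:,:270]=0;m[:,360:]=0
v,u=np.nonzero(m);print(u.mean(),v.mean(),len(u),[proj(c,j2w([28+34*np.cos(a),-105+34*np.sin(a),65.5])).round(1) for a in (1.4,1.5,1.57,1.65)])
```

```text
20.35 [-0.32  0.26  1.91 -0.    0.96 -1.61] [ 43.7 -70.4  74.5] [ 5.4 -0.8 -3.7]
314.46875 200.8125 32 [array([312.8, 199.8]), array([313.8, 200.3]), array([314.6, 200.7]), array([315.5, 201.1])]
```

The stud matches the 1.57 rad position and the force has climbed to 5.4 N, well above what turning needs, so the keeper is on its stop. I retreat and check.

Request:
play_rows(
  xyz=[
    [1, 0, 0],
    [-6, 0, 0],
    [-16, 0, 0],
    [-26, 0, 0],
    [-30, 0, -20],
    [-30, 0, -50],
    [-30, 30, -90],
    [-30, 80, -130],
    [-30, 130, -150],
    [-30, 180, -150],
  ],
  rot=[
    [0, 0, 0],
    [0, 0, 0],
    [0, 0, 0],
    [0, 0, 0],
    [0, 0, 0],
    [0, 0, 0],
    [0, 0, 0],
    [0, 0, 0],
    [0, 0, 0],
    [0, 0, 0],
  ],
  grip=[0, 0, 0, 0, 0, 0, 0, 0, 0, 0],
)

```text
time_s: 21.65
eef_pos: [0.5823, 0.1256, 0.227]
eef_rot: [0.003, 0.14, 0.99, -0.0]
wrist_force: [0.0, -0.4, 0.9]
opening: 0.004
grasp_force: 0.0
```

Run:
```python
from h import *
from bench import readout,vision
o=readout.get_obs();print(o["time_s"],np.round(o["q"],2),w2j(o["eef_pos"]).round(1),(J.T@o["wrist_force"]).round(1))
c=vision.camera("side");cv2.imwrite("pics/s6.png",cv2.resize(c["color"][150:270,240:400,::-1],None,fx=4.5,fy=4.5,interpolation=cv2.INTER_CUBIC))
h=cv2.cvtColor(c["color"],cv2.COLOR_RGB2HSV);m=((h[...,0]<6)|(h[...,0]>174))&(h[...,1]>150)&(h[...,2]>120);m[:170]=0;m[240:]=0;m[:,:270]=0;m[:,360:]=0
v,u=np.nonzero(m);print(u.mean(),v.mean(),len(u))
```

```text
21.65 [ 0.01  0.24  1.58 -0.    1.31 -1.28] [ 73.4 112.2 227. ] [ 0.1 -0.4  0.9]
314.45454545454544 200.72727272727272 33
```

View pics/s6.png

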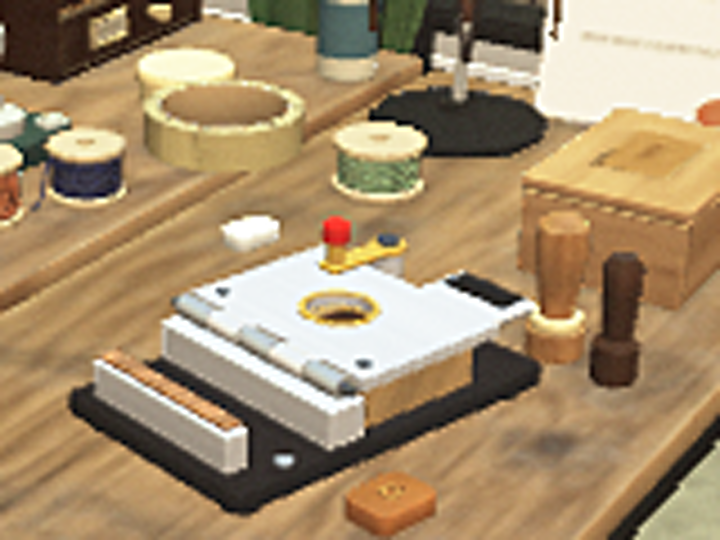

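The keeper bar lies across the leaf's edge, with the stud at crop (337,230). The leaf is flat, the stamps and charm have not moved, and the arm is clear of everything. I hand the job in.

```bash
python3 -c "
from bench import ctrl
print(ctrl.hand_in())"
```

```text
the job is handed in; nothing more can be done
None
```

I turned the leaf over its spine, pressed it flat on the nest and locked it with the keeper on its stop; the fob was seen in its nest with the leaf down, the stamps and charm are unmoved, and the job is handed in at 21.7 s.

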